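Fit the guide rod to the pen press

TASK

Set up the small lever press: pull its sprung lever all the way down, then ease it slowly back up to its rest without letting it snap back. Then take the longest of the three rods out of the rack and thread it from above down through the upper and then the lower bushing of the press's bracket, until its nose sticks out below the lower bushing but stays clear of the base plate. Finish still holding the rod's knob there, so that a workmate can tighten the clamp screws; leave the two shorter rods and the other things on the bench where they are.

Things in the scene. Friction and masses are not known exactly. Their poses are not given: they have to be found in the camera images.
- press: cream lever press, screwed to the bench. Origin: underside of its base, under the column; z up. Lever reaches to its -y side, bracket to +y. Base plate 130 (x) x 240 (y -140 to +100) x 12 mm thick; column 36 x 36 mm, 180 mm high. Bracket: two dark lugs, one above the other. A steel ram (18 mm thick, at y -60 mm) moves with the lever.
- upper_bushing (a point): centre of the hole in the bracket's upper lug, at its top face (136 mm above the press's origin, at x 0, y +70 mm of the press). Each lug is 44 (x) x 74 (y +18 to +92) x 16 mm high, with an upright through hole 14.5 mm wide
- lower_bushing (a point): centre of the lower lug's hole, at its top face (66 mm above the press's origin), straight below the upper one; below this lug are 38 mm of free height down to the base plate
- lever (a joint): angle of the press lever: 0 at rest (slanting up 0.35 rad, against its stop), 0.75 rad all the way down (0.40 rad below level). It turns about a level axis along the press's x at y 0, z 165 mm of the press; a spring pulls it up (about 4 N at the handle at rest, 10 N at the bottom): let go, it snaps back.
- lever_handle (a point): middle of the lever's wooden cross handle, a round bar 20 mm thick and 100 mm long lying along the press's x, 220 mm from the lever's axis; the lever bar (16 mm wide, 14 mm high) joins it at its middle. It is about 240 mm above the bench at rest and 79 mm when all the way down.
- rack: light wooden rod rack, fixed, 220 (x) x 70 (y) x 50 (z) mm, with three upright holes 14 mm wide and 35 mm deep in a row along its x at -70, 0 and +70 mm, one rod in each. Origin: centre of its underside.
- rod_long: THE GUIDE ROD, the longest of three, so its knob stands highest: loose steel rod upright in the rack, 12 mm thick, round-nosed (tapers over the last 7 mm); shaft 150 mm below a cylindrical dark knob 26 mm wide, 30 mm high; 180 mm in all, about 160 g. Origin: end of the nose; z runs up to the knob. It may be in any of the three holes; its end stands 15 mm above the bench.
- rod_long_tip (a point): the end of the long rod's nose
- rod_long_knob (a point): centre of the long rod's knob, 165 mm above the nose's end
- rod_mid: to be left alone: loose steel rod upright in the rack, 12 mm thick, round-nosed (tapers over the last 7 mm); shaft 110 mm below a cylindrical dark knob 26 mm wide, 30 mm high; 140 mm in all, about 130 g. Origin: end of the nose; z runs up to the knob.
- rod_short: to be left alone: loose steel rod upright in the rack, 12 mm thick, round-nosed (tapers over the last 7 mm); shaft 80 mm below a cylindrical dark knob 26 mm wide, 30 mm high; 110 mm in all, about 100 g. Origin: end of the nose; z runs up to the knob.
- wax_jar: to be left alone: amber jar, 64 mm in diameter, 65 mm high; origin at the centre of its underside
- pen_blank: to be left alone: dark wooden stick, 130 x 20 x 20 mm, lying; origin at the centre of its underside
- mallet: to be left alone: hammer, 240 mm long, lying along its x; origin under its middle
Not all that is in view belongs to the job. What is shaped like the rod_long but purple or red is not meant.

How it is judged:
On the way, in this order (a step that is already met when the one before it is completed fails the run):
1. the lever is pulled all the way down (value of joint lever above 0.69 rad), for 0.1 s.
2. the lever is back up at its rest (value of joint lever below 0.05 rad), for 0.2 s.
3. the long rod's nose is through the upper bushing, not yet in the lower (horizontal distance between rod_long_tip and upper_bushing below 0.012 m and z of rod_long_tip in the frame of press between 0.06 and 0.128 m and angle between the z axis of rod_long and the z axis of press, either way round below 0.2 rad), for 0.05 s.
4. its nose is out below the lower bushing (z of rod_long_tip in the frame of press below 0.047 m and horizontal distance between rod_long_tip and lower_bushing below 0.005 m), for 0.2 s.
At the end, for the whole second after the job is handed in: Fingers hold the long rod still (over 2 N), upright within 0.07 rad in both bushings (nose within 5, knob within 8 mm of their axis), nose 3 to 34 mm below the lower lug, so clear of the base; lever below 0.06 rad; shorter rods within 20 mm, other things within 30 mm of their starts (all of step 4 and horizontal distance between rod_long_knob and upper_bushing below 0.008 m and angle between the z axis of rod_long and the z axis of press, either way round below 0.07 rad and z of rod_long_tip in the frame of press above 0.016 m and contact force between the fingers and rod_long above 2 N and linear speed of rod_long below 0.02 m/s and value of joint lever below 0.06 rad and distance of each of rod_mid, rod_short from where it was at the start of the episode below 0.02 m and distance of each of wax_jar, pen_blank, mallet from where it was at the start of the episode below 0.03 m); the arm keeps its last pose, push and grip.
It fails at once if the lever snaps back (faster than 2 rad/s) (velocity of joint lever below -2 rad/s).
It fails at once if a shorter rod is pulled about (over 30 mm) (distance of any of rod_mid, rod_short from where it was at the start of the episode above 0.03 m).
It fails at once if the jar, stick or hammer is pushed over 40 mm (distance of any of wax_jar, pen_blank, mallet from where it was at the start of the episode above 0.04 m).
It also fails if it takes over 70 s, if anything falls off the work surface, if the arm or the gripper's body presses on something with over 40 N, if the wrist force passes 120 N, or if a joint passes its speed limit or range.

ROBOT

A 6-joint arm with a two-finger parallel gripper is mounted at the origin on the work surface. World frame = base frame: x ahead of the robot, y to its left, z up, the work surface at z = 0. Lengths are in m, angles in rad, forces in N, time in s.
With the tool pointing down it reaches from about 0.275 to 0.75 m from the base axis. Payload 10.2 kg.
Tool frame: the origin (TCP) lies midway between the tips of the shut fingers; the grasp point (between the pads) lies 19 mm behind it (env.hold_point_z is the distance from the TCP to the grasp point, in m); z points along the fingers, y is the line along which they close (so a half turn about z gives the same grasp; the last joint's range is limited). The gripper opens to 85 mm and grips with 20 to 120 N. Pads are 22 mm wide; open, the fingers measure 114 mm over their backs; the gripper's body (76 mm by 85 mm) begins 54 mm behind the grasp point. The pads swing forward as they close: fully open they stand 13 mm farther back than shut.
Start: joints at [0.9, 0.313, 1.498, -0, 1.331, -0.223], TCP at [0.227, 0.473, 0.231] pointing down, gripper open.
Joint ranges: [-2.94, 2.94], [-0.97, 2.17], [0.19, 2.56], [-1.23, 4.37], [0.02, 3.11], [-2.88, 2.88]. Speed limits (rad/s): [2.39, 2.39, 3.01, 3.14, 3.14, 3.14].

INTERFACE

Orientations are given as a unit quaternion [x, y, z, w].
In Python, from bench import env, kinematics, monitor, eyes, job gives the robot as it stands. The module is installed in compiled form; this text tells all that it offers. Calls block until the motion is done:
- env.reach(position, orientation): joint-space move of the TCP to a pose.
- env.movel(position, velocity=0.15, frame=None, guard=None): straight line of the TCP; frame=None keeps the orientation; velocity is the mean speed in m/s. With guard (N) it stops when the force on the tool has changed by that much, and returns True; else False.
- env.set_joints(angles): joint-space move.
- env.release() and env.close_gripper(effort=None): open the fingers fully, or close them until they stop; effort is the grip in N (None keeps the last).
- env.hold(seconds).
- kinematics.ik(position, orientation): joint angles nearest the present ones, or None.
- monitor.sense(): the state.
- eyes.grab_frame(name): name is "scene" or "top" or "wrist"; returns a dict with "frame" (420x560x3 uint8, red, green, blue), "mtx" (3x3 intrinsics, pixels), "k1" (the pictures are not rectified: a ray, as slopes to the right and down, at radius r is drawn at 1 + k1 r^2 times it, then the intrinsics apply), "view" (4x4, takes a point from world to camera coordinates). Camera axes: x right, y down, z forward; pixel columns grow to the right and rows downward; lengths in m; the calibration is good to about 2 mm. A picture is of the moment at which its call begins. There is no depth.
A pose or a line that the arm cannot do raises env.MotionError and nothing moves.
- job.hand_in(): hands the job in; it is judged then, once.
The state is a dict: "clock": time; "joints": joint angles; "qvel": joint speeds; "joint_efforts": joint torques, N m; "position": TCP position; "ee_rot": TCP orientation; "contact_force": force on the tool from outside, world axes, zero at the start; "ft_torque": the same for the moment, N m; "finger_gap": opening from 0.0 (shut) to 1.0 (fully open); "gripper_force": force on a finger pad.
Only numpy, scipy, OpenCV 4.12 (cv2) and the standard library are available. Lean on these libraries where they do the work, as an engineer would, in place of code of your own. Each camera call takes 0.05 s, during which the arm holds its last target. There are 200 camera calls.

## Working session

There is one attempt and no reset: what is moved stays moved. The work goes in short steps, each a Python script; the robot and the scene stay as the last script left them, time stands still between calls to the robot, and variables do not carry over. Pictures are saved under pics/ and viewed, at most 10 in all, crops included, and the job is handed in when it is done.

```bash
mkdir -p pics && cat > h.py <<'E'
import numpy as np, cv2
from bench import env, kinematics, monitor, eyes, job
def grab(n,save=None):
    d=eyes.grab_frame(n)
    if save: cv2.imwrite(f'pics/{save}.png',cv2.cvtColor(d['frame'],cv2.COLOR_RGB2BGR))
    return d
def ray(d,u,v):
    K=d['mtx'];x=np.array([(u-K[0,2])/K[0,0],(v-K[1,2])/K[1,1]]);s=x.copy()
    for _ in range(20): s=x/(1+d['k1']*(s@s))
    R=d['view'][:3,:3];t=d['view'][:3,3]
    return -R.T@t, R.T@np.array([s[0],s[1],1])
def onplane(d,u,v,z):
    o,r=ray(d,u,v); return o+r*(z-o[2])/r[2]
def cross(rays):
    A=0;b=0
    for o,r in rays:
        r=r/np.linalg.norm(r);P=np.eye(3)-np.outer(r,r);A=A+P;b=b+P@o
    return np.linalg.solve(A,b)
def proj(d,p):
    c=d['view']@np.append(p,1);s=c[:2]/c[2];s=s*(1+d['k1']*(s@s))
    return np.array([d['mtx'][0,0]*s[0]+d['mtx'][0,2],d['mtx'][1,1]*s[1]+d['mtx'][1,2]])
E
python3 - <<'E'
from h import *
a=grab('scene','s0');b=grab('top','t0')
import pickle;pickle.dump((a,b),open('ab.pkl','wb'))
for d in (a,b): print(d['mtx'],d['k1'],d['view'].round(3))
s=monitor.sense();print(s['clock'],s['ee_rot'],env.hold_point_z)
E
```

```text
[[386.37975649   0.         273.77488166]
 [  0.         386.37975649 208.91161728]
 [  0.           0.           1.        ]] -0.11116246729762115 [[-8.780e-01  4.780e-01  1.000e-03  5.560e-01]
 [ 2.890e-01  5.330e-01 -7.950e-01 -3.800e-02]
 [-3.810e-01 -6.980e-01 -6.070e-01  1.293e+00]
 [ 0.000e+00  0.000e+00  0.000e+00  1.000e+00]]
[[400.6751483    0.         279.86303411]
 [  0.         400.6751483  215.46850123]
 [  0.           0.           1.        ]] 0.028598924995633174 [[-0.025 -0.999 -0.022  0.006]
 [-0.994  0.027 -0.102  0.602]
 [ 0.103  0.019 -0.995  1.212]
 [ 0.     0.     0.     1.   ]]
0.1 [ 2.22026773e-01  9.75040385e-01 -5.45069421e-04 -2.50801607e-04] 0.0187
```

View pics/s0.png

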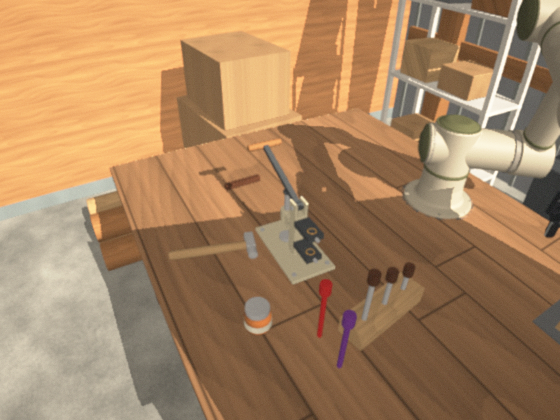

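View pics/t0.png

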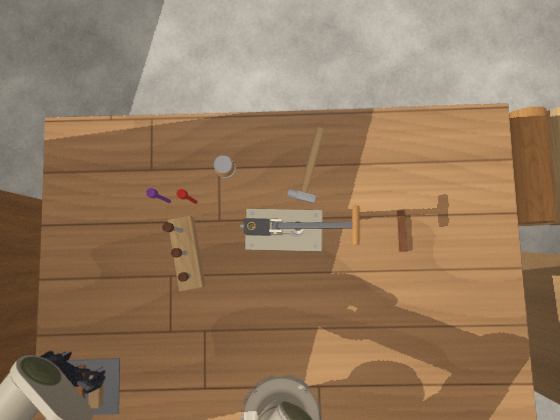

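The scene view shows the press with its lugs near (310,235) and its lever handle at (265,145). The long rod's knob is at (374,277), in the rack hole nearest that camera. In the top view that knob is at (168,227), the upper bushing at (251,226), the handle at (356,225) and the jar at (224,165).

```bash
python3 - <<'E'
from h import *
import pickle
a,b=pickle.load(open('ab.pkl','rb'))
def blob(d,roi,f):
    x0,y0,x1,y1=roi;im=d['frame'][y0:y1,x0:x1];hsv=cv2.cvtColor(im,cv2.COLOR_RGB2HSV).astype(int)
    m=f(hsv,im.astype(int)).astype(np.uint8)
    n,l,s,c=cv2.connectedComponentsWithStats(m);i=1+np.argmax(s[1:,4])
    return (l==i).astype(np.uint8),np.array([x0,y0])
# base plate
m,o=blob(b,(235,200,335,260),lambda h,i:(h[...,1]<75)&(h[...,2]>130))
cs=np.vstack(cv2.findContours(m,0,2)[0])[:,0]+o
box=cv2.boxPoints(cv2.minAreaRect(cs.astype(np.float32)));print('plate px',box)
P=np.array([onplane(b,*p,0.012) for p in box]);print(P.round(4),P.mean(0))
e=[P[1]-P[0],P[2]-P[1]];print([np.linalg.norm(x) for x in e],[np.degrees(np.arctan2(x[1],x[0])) for x in e])
print('bush',onplane(b,251,226,.136))
print('handle',onplane(b,356,225,.24),cross([ray(b,356,225),ray(a,265,145)]))
# rack
m,o=blob(b,(160,208,210,298),lambda h,i:(h[...,2]>135)&(h[...,1]<140))
cs=np.vstack(cv2.findContours(m,0,2)[0])[:,0]+o
box=cv2.boxPoints(cv2.minAreaRect(cs.astype(np.float32)));print('rack px',box)
P=np.array([onplane(b,*p,0.05) for p in box]);print(P.round(4),P.mean(0))
for t,s in (((168,227),(374,277)),((177,253),(392,275)),((183,277),(408,270)),((152,193),(349,319)),((182,194),(325,287)),((170,201),(341,366)),((196,202),(320,335)),((224,165),(258,308)),((356,225),(265,145))):
    print(t,cross([ray(b,*t),ray(a,*s)]).round(3))
vis=cv2.resize(cv2.cvtColor(b['frame'][180:300,140:340],cv2.COLOR_RGB2BGR),(800,480),interpolation=2)
cv2.imwrite('pics/t0c.png',vis)
E
```

```text
plate px [[244.66756 248.9658 ]
 [245.37581 221.34294]
 [321.68463 223.29958]
 [320.97638 250.92244]]
[[ 0.5014  0.1032  0.012 ]
 [ 0.588   0.0996  0.012 ]
 [ 0.5754 -0.1399  0.012 ]
 [ 0.4893 -0.1347  0.012 ]] [ 0.53851086 -0.01797024  0.012     ]
[np.float64(0.08669900485424206), np.float64(0.23984853683437274)] [np.float64(-2.370871043712906), np.float64(-93.00307388978574)]
bush [0.5630622  0.07065282 0.136     ]
handle [ 0.55034791 -0.20794668  0.24      ] [ 0.54943409 -0.2074318   0.23941551]
rack px [[160. 208.]
 [209. 208.]
 [209. 291.]
 [160. 291.]]
[[0.6327 0.3573 0.05  ]
 [0.6286 0.2066 0.05  ]
 [0.3777 0.2081 0.05  ]
 [0.3814 0.3555 0.05  ]] [0.50510789 0.28189622 0.05      ]
(168, 227) [0.563 0.292 0.182]
(177, 253) [0.493 0.28  0.139]
(183, 277) [0.425 0.269 0.11 ]
(152, 193) [0.661 0.342 0.167]
(182, 194) [0.656 0.257 0.168]
(170, 201) [0.659 0.342 0.002]
(196, 202) [0.654 0.257 0.004]
(224, 165) [0.76  0.158 0.056]
(356, 225) [ 0.549 -0.207  0.239]
```

View pics/t0c.png

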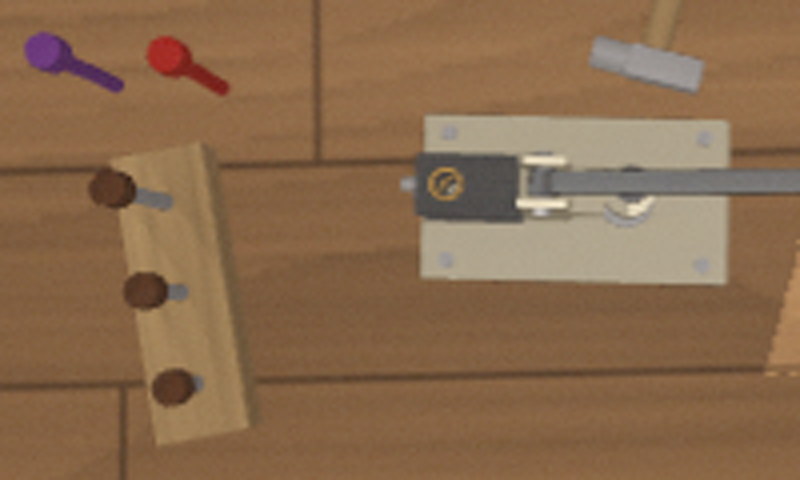

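The crop puts the upper bushing at about full-frame (251.5,226). The red and purple decoys stand upright at x about 0.66 m, and the press yaw is about -3°. Next I'll work the lever with shut fingers, following its arc.

```bash
cat >> h.py <<'E'
def down(a): return [-np.sin(a/2),np.cos(a/2),0,0]
YAW=-0.051; YP=np.array([-np.sin(YAW),np.cos(YAW),0]); O=np.array([0.5597,0.0,0])
def hp(th,off=0.006,dz=0.0):
    f=0.35-th; return O-YP*(0.22*np.cos(f)+off)+np.array([0,0,0.165+0.22*np.sin(f)+0.010+dz])
def st(*k):
    s=monitor.sense();print(round(s['clock'],2),s['position'].round(4) if hasattr(s['position'],'round') else np.round(s['position'],4),np.round(s['contact_force'],1),round(float(s['finger_gap']),3),np.round(s['gripper_force'],1),*k);return s
E
python3 - <<'E'
from h import *
p=np.array(monitor.sense()['position'])
env.close_gripper(effort=40)
env.movel([p[0]+.06,p[1]-.1,0.40],velocity=0.3)
st(); up=hp(0,dz=0.06)
env.reach(up.tolist(),down(YAW)); st()
for i,th in enumerate([0,.2,.4,.6,.70]):
    g=env.movel(hp(th).tolist(),velocity=0.1,guard=30); st(g)
    if g: break
g=env.movel(hp(.75).tolist(),velocity=0.04,guard=20); env.hold(0.2); st(g)
grab('scene','lever_down')
E
```

```text
1.7 [0.2868 0.3732 0.3987] [-0.3  0.7  0.7] -0.001 0.0
4.01 [ 0.5491 -0.2116  0.3106] [ 1.1 -0.1  0.4] 0.006 0.0
4.76 [ 0.5491 -0.2123  0.2511] [-0.6 -0.1  0.6] -0.002 0.0 False
5.35 [ 0.5482 -0.2234  0.2086] [-1.9 -1.2  3.5] 0.0 2.0 False
5.94 [ 0.5483 -0.2253  0.1649] [-0.5 -1.4  6.1] -0.001 2.5 False
6.53 [ 0.5488 -0.2189  0.1218] [-0.  -1.1  7.2] -0.001 3.2 False
6.9 [ 0.5489 -0.2125  0.1007] [-2.2 -1.8  7.5] -0.001 3.6 False
7.53 [ 0.5491 -0.2091  0.0909] [-2.2 -3.   7.4] 0.001 3.5 False
```

View pics/lever_down.png

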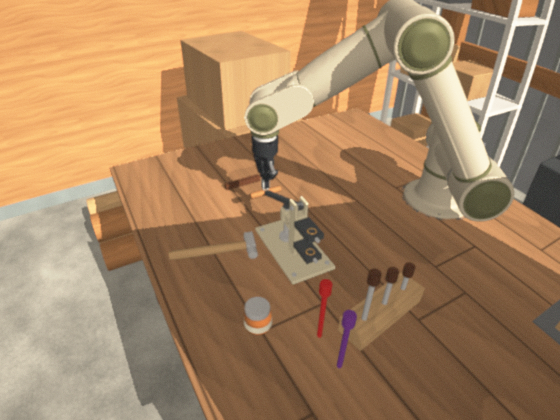

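The lever is nearly down, with the fingers on the handle at (265,192), but the stop hasn't been felt yet. I'll press on to the stop, then ease it up.

```bash
python3 - <<'E'
from h import *
p=hp(.75); 
g=env.movel((p-[0,0,0.008]).tolist(),velocity=0.03,guard=8); env.hold(0.25); st(g)
for th in [.75,.6,.45,.3,.15,0]:
    env.movel(hp(th).tolist(),velocity=0.07); st()
env.movel(hp(0,dz=0.02).tolist(),velocity=0.03); env.hold(0.3);st()
env.movel((hp(0,dz=0.12)).tolist(),velocity=0.2)
# over the bushing, tool as for rod placing
B=np.array([0.5630,0.0707,0.136])
env.reach([B[0],B[1],B[2]+0.20],down(YAW)); env.hold(0.2); s=st()
d=grab('wrist','w_bush'); print(d['view'].round(3), proj(d,B), s['joints'])
import pickle;pickle.dump(d,open('wb.pkl','wb'))
E
```

```text
8.04 [ 0.5491 -0.2087  0.0892] [-2.5  0.1  9.1] 0.002 4.4 True
8.29 [ 0.5491 -0.2088  0.091 ] [-1.5 -2.5  7.7] -0.001 3.9
8.92 [ 0.5488 -0.2183  0.1223] [0.4 1.5 7.9] 0.002 3.7
9.54 [ 0.5486 -0.224   0.1547] [1.  1.8 5.1] 0.003 2.8
10.17 [ 0.5483 -0.2256  0.1871] [1.4 0.6 4.5] 0.002 2.2
10.79 [ 0.5485 -0.2216  0.2187] [1.4 0.8 3.8] -0.001 1.8
11.42 [ 0.5488 -0.2124  0.2502] [-0.1 -0.4  3.2] 0.003 1.3
12.53 [ 0.5489 -0.2124  0.2704] [0.  0.2 0.3] -0.002 0.0
14.48 [0.5632 0.0696 0.3359] [0.3 0.  0.3] 0.001 0.0
[[ 0.053  0.999 -0.001 -0.098]
 [ 0.952 -0.05   0.303 -0.603]
 [ 0.302 -0.016 -0.953  0.311]
 [ 0.     0.     0.     1.   ]] [285.2792143  180.74958046] [-8.33505843e-02  3.64783192e-01  1.15849278e+00 -5.02808805e-05
  1.61830495e+00 -1.60153051e+00]
```

View pics/w_bush.png

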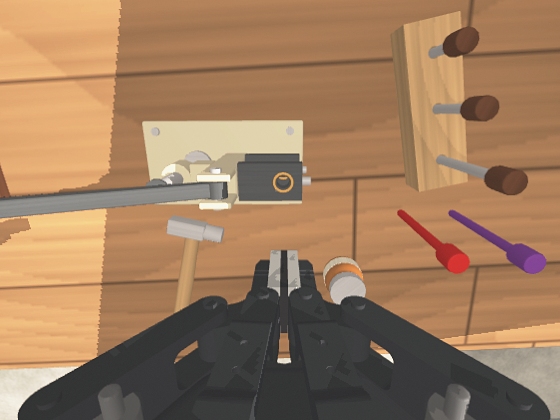

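The wrist view shows the upper bushing ring at about (284,182), against a prediction of (285,181). The rack is at upper right, with the long rod's knob at (510,180). I'll refine the ring position, then look at the knob from the same relative pose so calibration bias cancels.

```bash
python3 - <<'E'
from h import *
import pickle
d=pickle.load(open('wb.pkl','rb'))
x0,y0=266,164;im=d['frame'][y0:202,x0:304];h=cv2.cvtColor(im,cv2.COLOR_RGB2HSV)
m=((h[...,1]>110)&(h[...,2]>110)).astype(np.uint8);m=cv2.morphologyEx(m,cv2.MORPH_CLOSE,np.ones((2,2)))
c=max(cv2.findContours(m,cv2.RETR_EXTERNAL,2)[0],key=cv2.contourArea)
e=cv2.fitEllipse(c);u,v=e[0][0]+x0,e[0][1]+y0;print('ring',e,u,v)
B=onplane(d,u,v,.136);print('bush',B); np.save('B.npy',B)
s=monitor.sense()
K=np.array([0.563,0.292,0.195])
a=np.arctan2(.023,.138)
env.release()
env.movel([*np.array(s['position'])[:2],0.395],velocity=.25)
env.reach([K[0],K[1],K[2]+0.20],down(YAW)); env.hold(0.2); st()
d=grab('wrist','w_knob'); print(proj(d,K),s['joints'])
pickle.dump(d,open('wk.pkl','wb'))
print(kinematics.ik([K[0],K[1],.161],down(a)),kinematics.ik([K[0],K[1],.161],down(a-np.pi)))
E
```

```text
ring ((17.69724464416504, 18.98797607421875), (19.76747703552246, 20.001920700073242), 92.94677734375) 283.69724464416504 182.98797607421875
bush [0.56553357 0.0687468  0.136     ]
16.79 [0.5634 0.2906 0.3952] [ 0.4 -0.6 -0.4] 0.999 0.0
[285.54422973 180.45820564] [-8.30618392e-02  3.64747410e-01  1.15853657e+00 -4.06939850e-05
  1.61836998e+00 -1.60147530e+00]
[ 2.94037224e-01  6.09505441e-01  1.23466045e+00 -4.44089210e-16
  1.29742676e+00 -1.44190778e+00] [ 2.94037224e-01  6.09505441e-01  1.23466045e+00 -4.44089210e-16
  1.29742676e+00  1.69968487e+00]
```

View pics/w_knob.png

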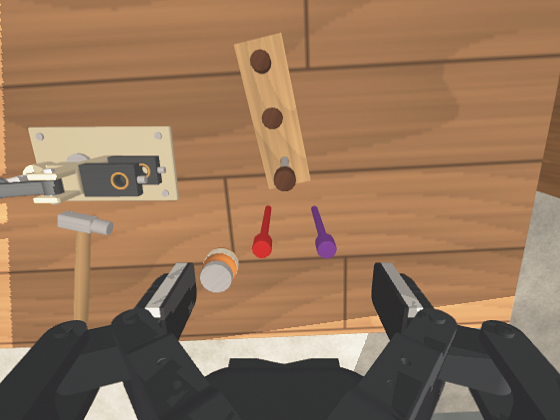

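The knob is at (285,179), right by its prediction of (285.5,180.5). I'll fit its top rim, then grasp and lift it guarded.

```bash
python3 - <<'E'
from h import *
import pickle
from scipy.optimize import least_squares
d=pickle.load(open('wk.pkl','rb'))
x0,y0=262,158;im=d['frame'][y0:200,x0:308];h=cv2.cvtColor(im,cv2.COLOR_RGB2HSV)
m=((h[...,2]<105)&(h[...,1]>60)).astype(np.uint8)
c=max(cv2.findContours(m,cv2.RETR_EXTERNAL,cv2.CHAIN_APPROX_NONE)[0],key=cv2.contourArea)[:,0]
print(c.min(0)+[x0,y0],c.max(0)+[x0,y0])
Q=np.array([onplane(d,*(p+[x0,y0]),.195)[:2] for p in c])
q=Q[Q[:,0]>np.median(Q[:,0])]
f=least_squares(lambda k:np.hypot(*(q-k[:2]).T)-k[2],[.563,.292,.013],loss='soft_l1',f_scale=.001)
print('knob',f.x,'rms',np.sqrt(np.mean(f.fun**2)),'free bbox',Q.min(0),Q.max(0))
np.save('K.npy',f.x[:2])
E
```

```text
[274 167] [295 190]
knob [0.56267467 0.29041687 0.01117292] rms 0.0034521402231241158 free bbox [0.54710176 0.27863666] [0.5743841  0.30292396]
```

```bash
python3 - <<'E'
from h import *
K=np.array([.5625,.2908])
env.movel([*K,0.26],velocity=.2)
g=env.movel([*K,0.160],velocity=.12,guard=10); st(g)
env.close_gripper(effort=60); env.hold(.2); st()
env.movel([*K,0.21],velocity=.08); st()
env.movel([*K,0.335],velocity=.2)
B=np.array([.564,.070])
env.movel([*B,0.335],velocity=.2); env.hold(.3); s=st()
import pickle
a,b,w=grab('scene','h_s'),grab('top','h_t'),grab('wrist','h_w')
pickle.dump((a,b,w,s),open('h.pkl','wb'))
v=[cv2.resize(cv2.cvtColor(a['frame'][120:270,240:390],cv2.COLOR_RGB2BGR),(400,400)),cv2.resize(cv2.cvtColor(w['frame'][120:270,210:360],cv2.COLOR_RGB2BGR),(400,400))]
cv2.imwrite('pics/h_both.png',np.hstack(v))
E
```

```text
18.65 [0.5629 0.2909 0.161 ] [0.5 0.1 0.5] 1.0 0.0 False
19.43 [0.5626 0.2908 0.1603] [-0.   0.8  3.6] 0.287 58.7
20.21 [0.5622 0.2907 0.2094] [ 0.8 -1.3 -1.8] 0.283 58.9
22.53 [0.564  0.0704 0.335 ] [ 0.4  0.7 -1.4] 0.288 58.9
```

View pics/h_both.png

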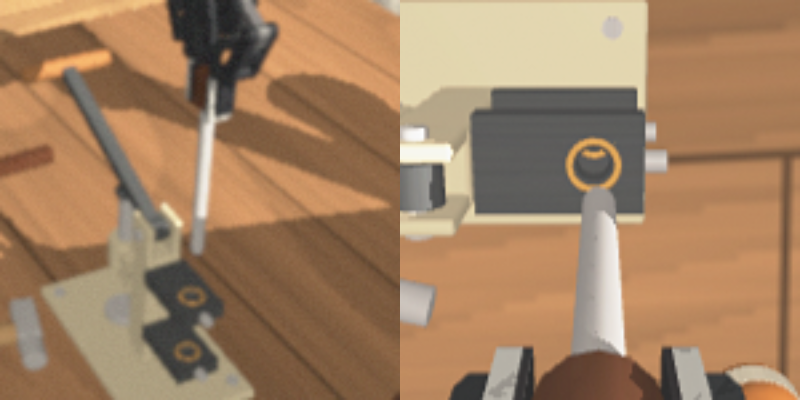

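The rod is upright in the grip. In the wrist view its nose is at (284,191) and the ring at (282.8,182). In the scene view the nose is at (314,215) and the ring at (312,231). I'll cast both onto their known heights for the relative offset.

```bash
python3 - <<'E'
from h import *
import pickle
a,b,w,s=pickle.load(open('h.pkl','rb'))
pz=np.array(s['position'])[2]-.1603+.015
for d,n,r in ((w,(284.3,190.6),(282.75,181.9)),(a,(313.9,214.5),(312,231))):
    N=onplane(d,*n,pz);R=onplane(d,*r,.136);print('nose',N.round(4),'ring',R.round(4),'ring-nose',(R-N)[:2].round(4))
B=onplane(w,282.75,181.9,.136)
def ring(d,z):
    u,v=proj(d,np.array([.5645,.070,.136])).astype(int);q=20;im=d['frame'][v-q:v+q,u-q:u+q];h=cv2.cvtColor(im,cv2.COLOR_RGB2HSV)
    m=((h[...,1]>140)&(h[...,2]>120)).astype(np.uint8);c=np.vstack(cv2.findContours(m,0,1)[0]);e=cv2.fitEllipse(cv2.convexHull(c));return e[0][0]+u-q,e[0][1]+v-q,e[1]
print(ring(w,0),ring(b,0))
E
```

```text
nose [0.5612 0.0702 0.1897] ring [0.5647 0.0684 0.136 ] ring-nose [ 0.0036 -0.0019]
nose [0.5645 0.0727 0.1897] ring [0.564  0.0698 0.136 ] ring-nose [-0.0004 -0.0028]Traceback (most recent call last):
  File "<stdin>", line 11, in <module>
  File "<stdin>", line 10, in ring
    return _nx.concatenate(arrs, 0, dtype=dtype, casting=casting)
           ~~~~~~~~~~~~~~~^^^^^^^^^^^^^^^^^^^^^^^^^^^^^^^^^^^^^^^
ValueError: need at least one array to concatenate
```

```bash
python3 - <<'E'
from h import *
import pickle
env.movel([.5648,.0683,0.295],velocity=.15); env.hold(.3); s=st()
a,w=grab('scene'),grab('wrist')
pickle.dump((a,w,s),open('h2.pkl','wb'))
c=lambda d,x,y:cv2.resize(cv2.cvtColor(d['frame'][y:y+50,x:x+50],cv2.COLOR_RGB2BGR),(400,400),interpolation=2)
cv2.imwrite('pics/h2.png',np.hstack([c(a,288,200),c(w,258,155)]))
E
```

```text
23.4 [0.565  0.0683 0.2957] [ 0.8  0.1 -0.7] 0.286 58.9
```

View pics/h2.png

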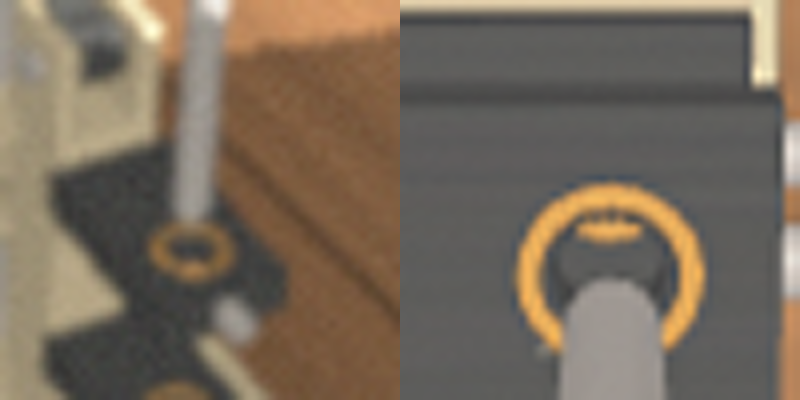

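In both crops the nose is on the ring's centreline: scene rod x 193 against ring 192.5, and wrist 612 against 611.5. I'll insert under guard.

```bash
python3 - <<'E'
from h import *
x,y=.5648,.0683
def go(n,v,gd):
    g=env.movel([x,y,n+.1453],velocity=v,guard=gd); s=st('nose',round(s_z()-.1453,4),g); return g
s_z=lambda:np.array(monitor.sense()['position'])[2]
ok=not go(.120,.04,8)
if ok: ok=not go(.085,.05,10); env.hold(.1)
if ok: ok=not go(.070,.05,10)
if ok: ok=not go(.052,.03,8)
if ok: ok=not go(.031,.04,8)
env.hold(.3); s=st(ok); print(s['ft_torque'])
a,w=grab('scene'),grab('wrist')
c=lambda d,x,y:cv2.resize(cv2.cvtColor(d['frame'][y:y+120,x:x+120],cv2.COLOR_RGB2BGR),(400,400),interpolation=2)
cv2.imwrite('pics/ins.png',np.hstack([c(a,250,170),c(w,220,120)]))
E
```

```text
24.39 [0.5649 0.0683 0.2656] [-0.4 -0.7 -1.3] 0.294 58.9 nose 0.1203 False
25.24 [0.5649 0.0683 0.2306] [-0.3  0.  -2.3] 0.29 58.9 nose 0.0853 False
25.79 [0.5648 0.0683 0.215 ] [-0.8  0.2 -2. ] 0.288 58.8 nose 0.0697 False
26.54 [0.5649 0.0683 0.1974] [ 0.2  0.7 -2.3] 0.285 58.8 nose 0.0521 False
27.22 [0.5649 0.0683 0.1764] [ 0.5  0.6 -1.6] 0.29 58.8 nose 0.0311 False
27.52 [0.5649 0.0683 0.1765] [-0.5  0.4 -1.1] 0.287 58.8 True
[ 0.01907608  0.0214138  -0.01983782]
```

View pics/ins.png

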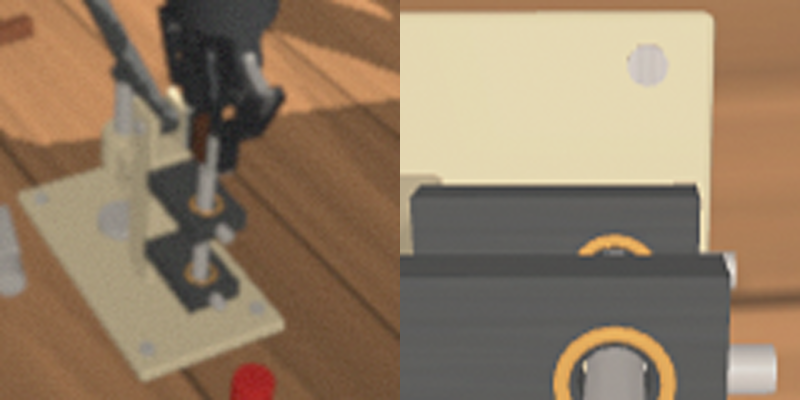

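The rod passes through both bushings (rings at crop (207,205) and (202,272)) with almost no contact force, and the fingers are still on the knob. I'm handing in.

```bash
python3 - <<'E'
from h import *
print(job.hand_in()); st()
E
```

```text
the job is handed in; nothing more can be done
None
the job is handed in; nothing more can be done
```

I pulled the lever to its stop and eased it back to rest, then threaded the long rod through both bushings; by the arm's readings its nose is about 19 mm below the lower lug. The gripper still holds its knob at 59 N, and the job is handed in, though the hand-in returned no verdict.

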